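# Wind the music box to the clutch click and shut its lid

### The job

Wind the open music box by turning its knob clockwise, seen from above, until the slip clutch in the knob clicks over, and stop there: one click, two at the very most. Then shut the lid fully and gently, without slamming or forcing it. Keep the box standing where it is on the console and leave the other things alone.

Things in the scene. Friction and masses are not known exactly. Their poses are not given: they have to be found in the camera images.
- music_box: Loose walnut box, about 2.2 kg in all; base 220 (x) x 170 (y) x 60 mm high. Origin: centre of its underside, z up. The flat deck lies 60 mm up; knob axis at x -45, y -20; brass movement at x 17 to 95, y -55 to 45, up to 27 mm above the deck. The lid hinge runs along the top edge y = +85, z = 60, parallel to x. Side pushes of some 10 N or more slide it on the console.
- knob_grip (a point): Centre of the winding knob, 84 mm above the console: six-sided, aluminium, upright axis, 36 mm across flats, 24 mm tall (12 to 36 mm above the deck), free all round for 55 mm or more. Its x axis is normal to a flat, so flats face every 60 deg from it. Turns clockwise from above; winding takes about 0.06 Nm and holds where left. How far until fully wound (0.4 to 2.7 rad) cannot be seen.
- knob_mark (a point): Outer end of the red line on the knob's top, 16 mm from its axis along the knob's own x. Fully wound, the arbor stops; turned on, torque rises to 0.2-0.3 Nm, then the clutch snaps over by 0.31 rad (18 deg) and the torque drops: one click. Let go half-way it falls back. In the arbor's frame it stands at (16, 0) mm before, about (15, -5) after one click, (13, -9) after two, (9, -13) after three.
- arbor (a point): Slotted brass end of the winding arbor in the middle of the knob's top, 96 mm above the console, x along the slot. It turns with the knob until the spring is fully wound; then it stays and the knob slips over it, so the red line leaves the slot's direction (clockwise by 0.31 rad a click).
- lid (a joint): Lid angle in rad: 0 shut, starts wide open at 1.5 to 1.8, stop at 1.9. The hinge is stiff (0.4 Nm): the lid stays at any angle. Hinge line: the box's top edge y = +85, z = 60 mm; the lid swings over from the +y side towards -y as it shuts. It stops dead on the base, so ease it down slowly at the end (a few newtons shut it).
- lid_edge (a point): Middle of the lid's outer free edge. The lid is a hollow shell, 220 x 170 x 50 mm deep, panel and walls 7 mm; this point lies 170 mm from the hinge line along the lid and 50 mm out, on the outer face. Shut it is at y -85, z 110 mm in the box frame; open, the outer face looks to the box's +y side.
- incense_bowl: Bystander: green glass incense bowl, 100 mm wide, 42 mm high, beyond the box's +x end. Origin: centre of its underside.
- tray: Bystander: aluminium tray 220 x 150 x 16 mm with a cork block and a ball in it, right of the box. Origin: centre of its underside.
- cork_block: Bystander: cork block 60 x 45 x 30 mm in the tray. Origin: centre of its underside.
- grip_ball_center (a point): Bystander: centre of the blue silicone grip ball, 58 mm in diameter, in the tray.
- bamboo_a: Bystander: bamboo block 36 x 90 x 30 mm beyond the box's +x end. Origin: centre of its underside.
- bamboo_b: Bystander: bamboo block 36 x 90 x 30 mm, left of the box. Origin: centre of its underside.

How it is judged:
On the way, in this order (a step that is already met when the one before it is completed fails the run):
1. wound until the knob's clutch has clicked over, the lid still open (y of knob_mark in the frame of arbor below -0.0035 m and value of joint lid above 1.2 rad), for 0.1 s.
2. the lid is shut (value of joint lid below 0.025 rad), for 0.2 s.
At the end, for the whole second after the job is handed in: The knob has slipped one or two clicks over its clutch (the line stands clockwise of the slot by more than 0.22 rad, not past a third click at 0.77), the lid is shut to within 0.025 rad, and the box stands at rest and level within 30 mm of where it was (y of knob_mark in the frame of arbor below -0.0035 m and x of knob_mark in the frame of arbor above 0.0115 m and value of joint lid below 0.025 rad and distance of music_box from where it was at the start of the episode below 0.03 m and linear speed of music_box below 0.01 m/s and angle between music_box's own z axis and vertical below 0.05 rad); the robot touches nothing.
It fails at once if the clutch was clicked a third time (x of knob_mark in the frame of arbor below 0.0112 m).
It fails at once if the lid slammed shut (value of joint lid below 0.2 rad and velocity of joint lid below -2 rad/s).
It fails at once if the lid was forced with more than 80 N (contact force between any of the fingers, the arm and lid above 80 N).
It fails at once if the music box was shoved more than 30 mm or tipped (distance of music_box from where it was at the start of the episode above 0.03 m or angle between music_box's own z axis and vertical above 0.1 rad).
It fails at once if another thing was disturbed (moved more than 25 mm) (distance of any of incense_bowl, tray, cork_block, bamboo_a, bamboo_b, grip_ball_center from where it was at the start of the episode above 0.025 m).
It also fails if it takes over 72 s, if anything falls off the work surface, if the arm or the gripper's body presses on something with over 40 N, if the wrist force passes 120 N, or if a joint passes its speed limit or range.

### The arm

A 6-joint arm with a two-finger parallel gripper is mounted at the origin on the work surface. World frame = base frame: x ahead of the robot, y to its left, z up, the work surface at z = 0. Lengths are in m, angles in rad, forces in N, time in s.
With the tool pointing down it reaches from about 0.325 to 1 m from the base axis. Payload 5.1 kg.
Tool frame: the origin (TCP) lies at the very end of the fingers, on their centre line; the grasp point (between the pads) lies bot.hold_point_z behind it (bot.hold_point_z is the distance from the TCP to the grasp point, in m); z points along the fingers, y is the direction in which the jaws open and shut (so a half turn about z gives the same grasp; the last joint's range is limited). The gripper opens to 85 mm and grips with 20 to 120 N. Pads are 22 mm wide; open, the fingers measure 114 mm over their backs; the gripper's body (76 mm by 85 mm) begins 54 mm behind the grasp point. The pads swing forward as they close: fully open they stand 13 mm farther back than shut.
Start: joints at [1.08, 0.124, 1.65, -0, 1.367, -0.083], TCP at [0.258, 0.597, 0.231] pointing down, gripper open.
Joint ranges: [-2.61, 2.61], [-1.02, 2.33], [0.03, 2.71], [-1.35, 4.49], [0.32, 2.68], [-2.91, 2.91]. Speed limits (rad/s): [2.57, 2.57, 3.14, 3.14, 3.14, 3.14].

### API

Orientations are given as a 3x3 rotation matrix whose columns are the frame's x, y, z axes.
In Python, from rig import bot gives the robot as it stands. The module is installed in compiled form; this text tells all that it offers.
- The arm moves only by the tool move_arm, never from a script. Its arguments are lists of equal length, an entry for each row: "grip": the closure, from -1 (fully open) to 1 (shut), so that 0 is half open; "delta_pos": the shift along the tool's x, y, z in m, a list of three; "roll": the turn about the tool's z in rad. In form: {"grip": [grip, ...], "delta_pos": [[dx, dy, dz], ...], "roll": [roll, ...]}. A call has 1 to 5 rows; each row is the pose to reach, as a shift and turn from the pose commanded when the call began, along the tool's axes at that moment; what a row does not reach only later rows make up. A row lasts 1/10 s, in which the tool goes at most 50 mm and 8.59 degrees, less where a joint would pass 70% of its speed; a pose out of reach is approached as far as the arm can. A call with a gripper value outside its range is refused whole. The fingers move at their own pace and stop on an object; "grip_force" is the grip in N (left out, the last holds). Time passes only in rows, so rows that repeat a pose let the fingers close. It gives the time, the measured TCP pose, the force and the opening at its end, in the units of the state.
- bot.observe(): the state, without advancing time (a new reading comes with each control period).
- bot.get_image(name): name is "scene" or "top" or "wrist"; returns (picture, depth): 420x560x3 uint8, red, green, blue; 420x560 float32, m along the optical axis (not along the pixel's ray), 0 where there is no reading.
- bot.camera_params(name): a dict with "mtx" (3x3 intrinsics, pixels), "xyz" and "orientation" of the camera in the world. Camera axes: x right, y up, looking along -z (the intrinsics and any distortion apply to the point x, -y, -z); pixel columns grow to the right and rows downward; lengths in m; the calibration is good to about 2 mm. The wrist camera is an equidistant fisheye: a pixel r from the principal point sees the ray r / f radians off the axis. A picture is of the moment at which its call begins: read the wrist's pose just before it. camera_params takes no time and is no camera call; for the wrist camera it gives the pose at the moment of the call.
- bot.sign_off(): hands the job in, once; it reports no verdict.
Trained networks look in the newest picture that a camera, given by its name, has taken for a name from the list of things; names that differ only in an ending like _2 or _b are one class to them, and where a whole thing is asked for, a point or a joint stands for the part that bears it (a point fixed in the world has none). Each returns a list of dicts, best first, with "p" (0 to 1); they miss things now and then, are a little off and sometimes report something else, mostly with a low value. They report only what shows in the picture. A call takes as long as a camera call.
- bot.regions_of(query, camera): "region" (420x560 bool, what is visible of it) and "centre" ([row, column] as shares, 0 to 1, of the picture: columns of its width, rows of its height, amid what is visible of it).
- bot.tip_of(query, camera): "centre" ([row, column] as shares, 0 to 1, of the picture: columns of its width, rows of its height: a listed point, or the origin of a listed thing).
The state is a dict: "t": time; "joint_pos": joint angles; "joint_velocities": joint speeds; "joint_efforts": joint torques, N m; "tcp_pos": TCP position; "orientation": TCP orientation; "force": force on the tool from outside, world axes, zero at the start; "torque": the same for the moment, N m; "width": opening from 0.0 (shut) to 1.0 (fully open).
Only numpy, scipy, OpenCV 4.12 (cv2) and the standard library are available. Lean on these libraries where they do the work, as an engineer would, in place of code of your own. Each camera call takes 0.05 s, during which the arm holds its last target.

## Working session

There is one attempt and no reset: what is moved stays moved. The work goes in short steps, Python scripts to look and compute and a tool call to move; the robot and the scene stay as the last step left them, time stands still between calls to the robot, and variables do not carry over. Pictures are saved under pics/ and viewed, and the job is handed in when it is done.

Besides the shell and the picture viewer there is one more tool, called as name(argument=value, ...) on one line, values as JSON. move_arm: Moves the arm, as the interface text tells. Its arguments: {"type":"object","properties":{"grip":{"type":"array","items":{"type":"number"}},"delta_pos":{"type":"array","items":{"type":"array","items":{"type":"number"}}},"roll":{"type":"array","items":{"type":"number"}},"grip_force":{"type":"number"}},"required":["grip","delta_pos","roll"]}

```bash
mkdir -p pics; cat > h.py <<'E'
import numpy as np, cv2
from rig import bot
def save(n,im): cv2.imwrite('pics/'+n+'.png',cv2.cvtColor(im,cv2.COLOR_RGB2BGR))
def ray(name,px,P=None):
    # px = (col,row)
    P=P or bot.camera_params(name); K=np.array(P['mtx']); R=np.array(P['orientation']); 
    x=(px[0]-K[0,2])/K[0,0]; y=(px[1]-K[1,2])/K[1,1]
    if name=='wrist':
        r=np.hypot(x,y); s=np.sin(r)/r if r>1e-9 else 1
        d=np.array([x*s,y*s,np.cos(r)])
    else: d=np.array([x,y,1.])
    d=np.array([d[0],-d[1],-d[2]])
    return np.array(P['xyz']),R@d   # for pinhole: depth scale 1
def onz(name,px,z,P=None):
    o,d=ray(name,px,P); return o+d*(z-o[2])/d[2]
def tri(rs):
    A=np.zeros((3,3));b=np.zeros(3)
    for o,d in rs:
        d=d/np.linalg.norm(d);M=np.eye(3)-np.outer(d,d);A+=M;b+=M@o
    return np.linalg.solve(A,b)
def px(c): return (c[1]*560-.5,c[0]*420-.5)
E
python3 - <<'E'
from h import *
print(bot.observe(),bot.hold_point_z)
for n in ['scene','top','wrist']:
    P=bot.camera_params(n);print(n,P)
    im,d=bot.get_image(n);save(n+'0',im);np.save(n+'0d.npy',d)
    for q in ['knob_grip','knob_mark','arbor','lid_edge','music_box','bamboo_a','tray','incense_bowl']:
        for r in bot.tip_of(q,n)[:2]: print(n,q,round(r['p'],2),np.round(px(r['centre']),1))
E
```

```text
{'t': 0.0, 'joint_pos': array([ 1.08037196e+00,  1.24513595e-01,  1.65170869e+00, -3.46915409e-05,
        1.36751621e+00, -8.25986040e-02]), 'joint_velocities': array([-0.00060265,  0.00094711,  0.00138486,  0.00052239,  0.00030875,
        0.00165315]), 'joint_efforts': array([ 8.49875323e-04, -4.23615861e+01, -3.65451908e+01, -3.59904618e-06,
        7.11553643e-03,  2.43720444e-05]), 'tcp_pos': array([0.2575354 , 0.59611668, 0.23002704]), 'orientation': array([[-9.17988046e-01,  3.96606841e-01, -9.80718267e-04],
       [ 3.96608027e-01,  9.17986072e-01, -1.90891867e-03],
       [ 1.43195506e-04, -2.14132526e-03, -9.99997697e-01]]), 'force': array([-0.10629946, -1.02022525, -0.42636861]), 'torque': array([-0.02287936, -0.02737842, -0.01541998]), 'width': 0.9999381143591964} 0.0187
scene {'mtx': array([[391.31149655,   0.        , 277.31412914],
       [  0.        , 391.31149655, 205.24742892],
       [  0.        ,   0.        ,   1.        ]]), 'xyz': array([ 1.10579567, -0.36278595,  1.10304234]), 'orientation': array([[ 0.53535414, -0.71377243,  0.4515804 ],
       [ 0.8445654
[... 864 characters left out ...]
.4]
top knob_mark 0.67 [307.5 252.2]
top arbor 0.44 [313.6 249.1]
top lid_edge 0.9 [255.5 239.2]
top music_box 0.59 [305.7 234.6]
top bamboo_a 0.79 [273.2 182.1]
top bamboo_a 0.7 [134.  252.8]
top tray 0.87 [400.7 244.7]
top tray 0.72 [304.6 237.1]
top incense_bowl 0.68 [326.3 170.2]
wrist {'mtx': array([[325.1922621 ,   0.        , 282.44642443],
       [  0.        , 325.1922621 , 206.79702235],
       [  0.        ,   0.        ,   1.        ]]), 'xyz': array([0.18973849, 0.62504464, 0.37315992]), 'orientation': array([[ 0.3969182 , -0.8779526 , -0.26768484],
       [ 0.91785332,  0.38001425,  0.11460561],
       [ 0.00110576, -0.29118447,  0.95666628]])}
wrist bamboo_a 0.85 [231.6 348.2]
```

```bash
python3 -c "
import cv2
a=cv2.imread('pics/top0.png');c=a[130:330,220:460];cv2.imwrite('pics/top0c.png',cv2.resize(c,None,fx=3,fy=3,interpolation=2))
a=cv2.imread('pics/scene0.png');c=a[120:300,140:380];cv2.imwrite('pics/scene0c.png',cv2.resize(c,None,fx=3,fy=3,interpolation=2))"
```

```text
(no output)
```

View pics/top0c.png

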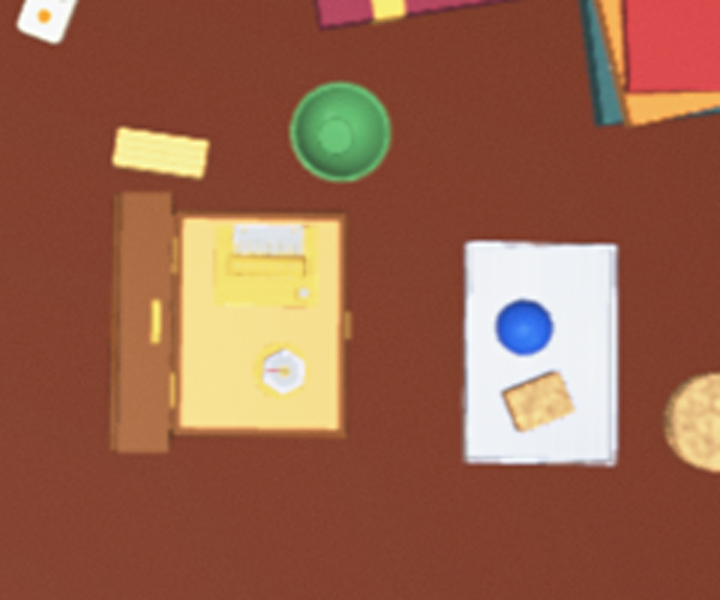

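View pics/scene0c.png

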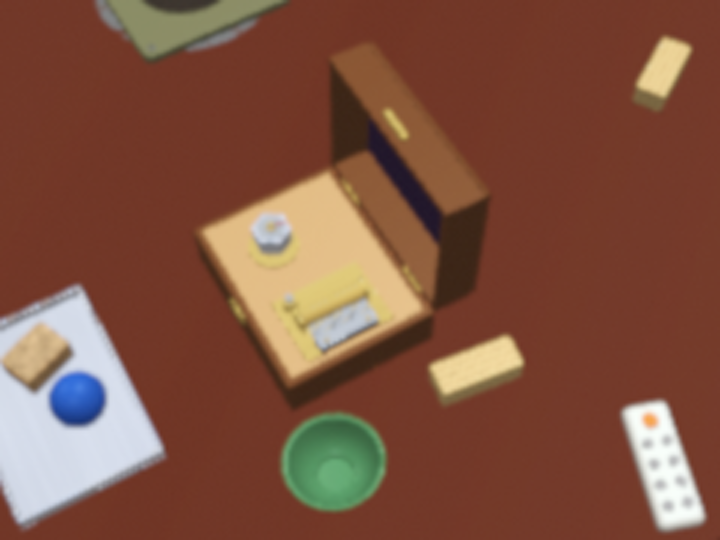

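View pics/top0.png

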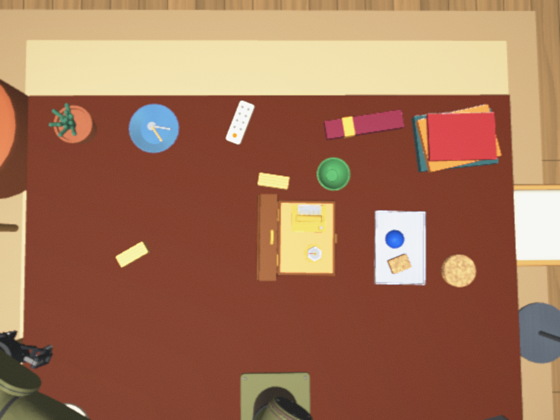

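```bash
python3 - <<'E'
from h import *
T=lambda c,r,z:np.round(onz('top',(220+(c+.5)/3-.5,130+(r+.5)/3-.5),z),4)
print('knob',T(283,371,.096),'mark',T(267,370,.096))
for n,p in dict(bl=(178,217),br=(345,214),fr=(345,436),fl=(178,434)).items(): print(n,T(*p,.06))
S=ray('scene',(140+272/3-.5+.17,120+226/3-.5+.17)); 
print('tri knob',tri([S,ray('top',(220+283/3-.33,130+371/3-.33))]))
# lid top edge
print('lid edge tri',tri([ray('scene',(281.1,154.5)),ray('top',(255.5,239.2))]), tri([ray('scene',(140+405/3,120+112/3)),ray('top',(220+120/3,130+322/3))]))
# depth cloud
d=np.load('top0d.npy');P=bot.camera_params('top')
def pt(c,r):
    o,v=ray('top',(c,r));return np.round(o+v*d[r,c],4)
for c,r in [(314,254),(262,238),(268,238),(272,238),(275,238),(268,210),(268,265),(268,278),(290,262),(305,262)]: print(c,r,pt(c,r))
E
```

```text
knob [ 0.4577 -0.1132  0.096 ] mark [ 0.4588 -0.0981  0.096 ]
bl [ 0.6073 -0.0163  0.06  ]
br [ 0.609 -0.18   0.06 ]
fr [ 0.3929 -0.1763  0.06  ]
fl [ 0.3968 -0.0142  0.06  ]
tri knob [ 0.45798679 -0.11260964  0.09913915]
lid edge tri [0.49905691 0.04734276 0.23334496] [0.50096818 0.03149942 0.23281631]
314 254 [ 0.4559 -0.1131  0.0969]
262 238 [0.5028 0.0324 0.2262]
268 238 [0.5027 0.0171 0.2282]
272 238 [0.5026 0.007  0.2297]
275 238 [ 0.5025 -0.0007  0.2288]
268 210 [0.5741 0.0165 0.2278]
268 265 [0.4343 0.0177 0.2275]
268 278 [0.4015 0.018  0.2277]
290 262 [ 0.4319 -0.0467  0.0583]
305 262 [ 0.4315 -0.0903  0.0601]
```

```bash
cat >> h.py <<'E'
def plan(p,yaw=None):
    s=bot.observe();R=np.array(s['orientation']);d=R.T@(np.array(p)-s['tcp_pos'])
    y=np.arctan2(R[1,1],R[0,1]);print('delta tool',np.round(d,4),'yaw_y',round(np.degrees(y),2),'roll',None if yaw is None else round((y-np.radians(yaw)+np.pi)%(2*np.pi)-np.pi,4), 'j',np.round(s['joint_pos'],2))
E
python3 -c "
from h import *
plan([.4575,-.113,.34],-34)"
```

```text
delta tool [-0.4648 -0.5723 -0.1087] yaw_y 66.63 roll 1.7564 j [ 1.08  0.12  1.65  0.    1.37 -0.08]
```

move_arm(grip=[-1,-1,-1,-1,-1], delta_pos=[[0,0,-0.05],[-0.02,-0.03,-0.1],[-0.05,-0.07,-0.11],[-0.08,-0.105,-0.11],[-0.11,-0.14,-0.11]], roll=[0.1,0.2,0.35,0.5,0.65])

```text
t: 1.85
tcp_pos: [0.3031, 0.4251, 0.3431]
orientation: [[-0.486, 0.874, 0.002], [0.874, 0.486, 0.002], [0.001, 0.003, -1.0]]
force: [0.8, -1.0, 0.5]
width: 1.001
```

```bash
python3 -c "
from h import *
plan([.4575,-.113,.34],-34)"
```

```text
delta tool [-0.5452 -0.1268  0.0023] yaw_y 29.11 roll 1.1015 j [ 0.85 -0.21  1.79 -0.    1.56  0.34]
```

move_arm(grip=[-1,-1,-1,-1,-1], delta_pos=[[-0.045,-0.01,0],[-0.09,-0.02,0],[-0.135,-0.03,0],[-0.18,-0.042,0],[-0.23,-0.053,0]], roll=[0.12,0.24,0.36,0.48,0.6])

```text
t: 2.35
tcp_pos: [0.369, 0.1994, 0.3416]
orientation: [[0.091, 0.996, 0.001], [0.996, -0.091, 0.0], [0.001, 0.001, -1.0]]
force: [2.1, 0.1, -0.3]
width: 0.998
```

```bash
python3 -c "
from h import *
plan([.4575,-.113,.34],-34)"
```

```text
delta tool [-0.3031  0.1165  0.0016] yaw_y -5.2 roll 0.5026 j [ 0.37 -0.46  1.98  0.    1.62  0.46]
```

move_arm(grip=[-1,-1,-1,-1,-1], delta_pos=[[-0.045,0.017,0],[-0.09,0.034,0],[-0.135,0.051,0],[-0.18,0.07,0],[-0.225,0.087,0]], roll=[0.1,0.2,0.3,0.4,0.5])

```text
t: 2.85
tcp_pos: [0.4363, -0.0328, 0.3417]
orientation: [[0.558, 0.83, 0.001], [0.83, -0.558, -0.0], [0.001, 0.001, -1.0]]
force: [0.4, 0.8, -1.2]
width: 1.0
```

```bash
python3 -c "
from h import *
plan([.4575,-.113,.26],-34)"
```

```text
delta tool [-0.0548  0.0622  0.0818] yaw_y -33.89 roll 0.0019 j [-0.2  -0.41  1.95  0.    1.6   0.39]
```

move_arm(grip=[-1,-1,-1,-1,-1], delta_pos=[[-0.03,0.035,0],[-0.055,0.062,0.03],[-0.055,0.062,0.08],[-0.055,0.062,0.13],[-0.055,0.062,0.13]], roll=[0,0,0,0,0])

```text
t: 3.35
tcp_pos: [0.4519, -0.1093, 0.2022]
orientation: [[0.555, 0.832, -0.016], [0.832, -0.555, 0.006], [-0.004, -0.017, -1.0]]
force: [-1.7, 0.5, -1.8]
width: 0.995
```

```bash
python3 - <<'E'
from h import *
plan([.4575,-.113,.068],-34)
P=bot.camera_params('wrist');im,d=bot.get_image('wrist');save('w1',im)
print(P['xyz'])
for q in ['knob_grip','knob_mark','arbor']:
    for r in bot.tip_of(q,'wrist')[:2]: print(q,round(r['p'],2),np.round(px(r['centre']),1),onz('wrist',px(r['centre']),.096,P))
r=bot.regions_of('knob_grip','wrist')
print([x['p'] for x in r])
E
```

```text
delta tool [0.0006 0.009  0.134 ] yaw_y -33.69 roll 0.0054 j [-0.35 -0.27  2.07  0.    1.36  0.23]
[ 0.49558515 -0.04945723  0.34366764]
knob_grip 0.55 [293.5 198. ] [ 0.4610124  -0.10930939  0.096     ]
knob_mark 0.58 [283.8 183.7] [ 0.46103917 -0.09544617  0.096     ]
arbor 0.56 [293.  201.9] [ 0.45891906 -0.11178178  0.096     ]
[0.75]
```

View pics/w1.png

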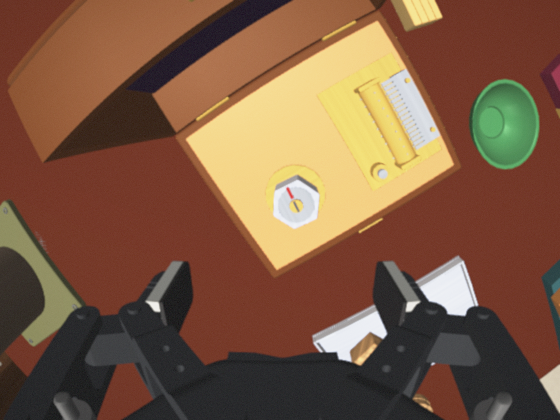

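```bash
python3 - <<'E'
from h import *
P=bot.camera_params('wrist');im,d=bot.get_image('wrist');save('w2',im);np.save('w2d.npy',d)
c=cv2.resize(im[160:250,245:345],None,fx=7,fy=6.6,interpolation=cv2.INTER_CUBIC)
c=cv2.resize(im[160:240,250:340],None,fx=7,fy=7,interpolation=cv2.INTER_CUBIC);save('w2c',c)
s=bot.observe();print(s['tcp_pos'],s['joint_velocities'].max())
E
```

```text
[ 0.45954252 -0.11137504  0.21559472] 0.011846033726868977
```

View pics/w2c.png

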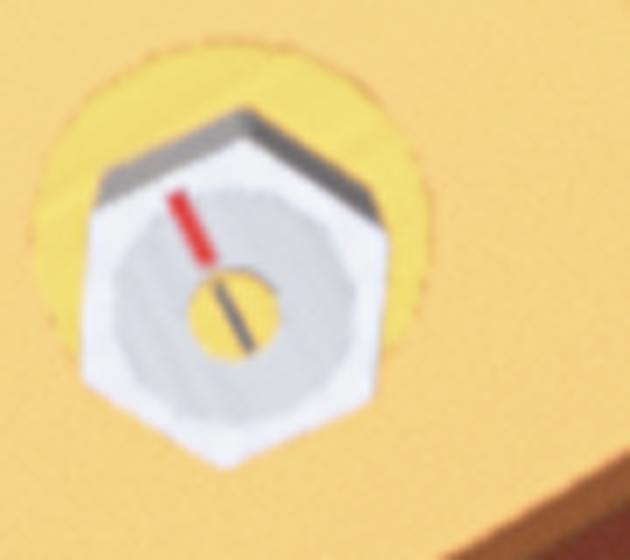

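```bash
cat >> h.py <<'E'
def W(pts,x0,y0,f,z=.096,P=None):
    return np.array([onz('wrist',(x0+(a+.5)/f-.5,y0+(b+.5)/f-.5),z,P) for a,b in pts])
def dang(a,b): v=b-a; return np.degrees(np.arctan2(v[1],v[0]))
E
python3 - <<'E'
from h import *
V=W([(240,140),(388,235),(373,402),(227,467),(83,377),(97,207)],250,160,7)
print(V.mean(0)); print([dang(V[i],V[i-1]) % 60 for i in range(6)],[np.linalg.norm(V[i,:2]-V[i-1,:2]) for i in range(6)])
M=W([(178,195),(208,262),(217,283),(250,350),(233,316)],250,160,7)
print(M[0],M[4],'mark',dang(M[1],M[0]),dang(M[4],M[0]),'slot',dang(M[3],M[2]))
plan(list(V.mean(0)[:2])+[.068],-35)
E
```

```text
[ 0.45968867 -0.11468333  0.096     ]
[np.float64(51.862548359427336), np.float64(53.160976275946865), np.float64(52.520187613084275), np.float64(51.59331787721575), np.float64(52.67717430772271), np.float64(50.866368868002894)] [np.float64(0.018727079262010955), np.float64(0.02103987888917466), np.float64(0.020966775441765877), np.float64(0.019596830717830242), np.float64(0.020921414126088615), np.float64(0.021225921569837502)]
[ 0.46168936 -0.09955261  0.096     ] [ 0.45884778 -0.11556178  0.096     ] mark 79.61516372326983 79.9350139713412 slot 81.66859273892828
delta tool [-0.0029  0.0009  0.1476] yaw_y -33.6 roll 0.0245 j [-0.35 -0.28  2.05 -0.    1.36  0.23]
```

move_arm(grip=[-1,-1,-1,-1,-1], delta_pos=[[-0.003,0.0005,0.03],[-0.003,0.0005,0.06],[-0.003,0.0005,0.09],[-0.003,0.0005,0.11],[-0.003,0.0005,0.11]], roll=[0.085,0.085,0.085,0.085,0.085])

```text
t: 4.15
tcp_pos: [0.4555, -0.1132, 0.1004]
orientation: [[0.622, 0.783, -0.002], [0.783, -0.622, 0.001], [-0.001, -0.002, -1.0]]
force: [-0.7, 0.2, 0.1]
width: 1.001
```

```bash
python3 - <<'E'
from h import *
P=bot.camera_params('wrist');im,d=bot.get_image('wrist');save('w3',im)
plan([.459,-.1145,.068],-38.5);print(bot.observe()['force'],bot.observe()['torque'])
E
```

```text
delta tool [0.0008 0.0023 0.0342] yaw_y -38.48 roll 0.0004 j [-0.36 -0.16  2.16 -0.    1.14  0.31]
[0.2554838  0.09718196 0.11415538] [ 0.03724666 -0.00935682 -0.02789683]
```

View pics/w3.png

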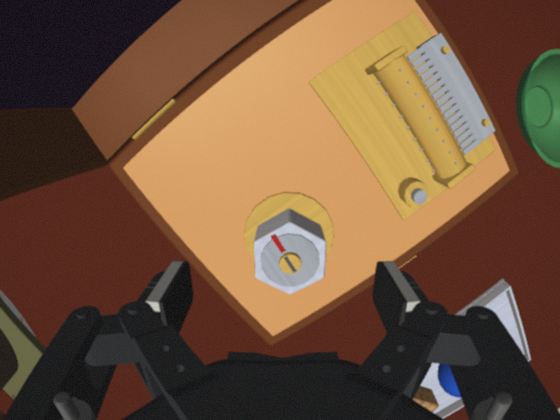

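```bash
python3 - <<'E'
from h import *
im=cv2.imread('pics/w3.png');cv2.imwrite('pics/w3c.png',cv2.resize(im[200:300,240:340],None,fx=6,fy=6,interpolation=2))
print(onz('wrist',(290,263),.096)); s=bot.observe(); R=s['orientation']; print(s['tcp_pos'],R.T@(onz('wrist',(290,263),.096)-s['tcp_pos']))
E
```

```text
[ 0.45948413 -0.11743815  0.096     ]
[ 0.45667644 -0.11364738  0.10220458] [-0.00122157  0.00455397  0.00620637]
```

View pics/w3c.png

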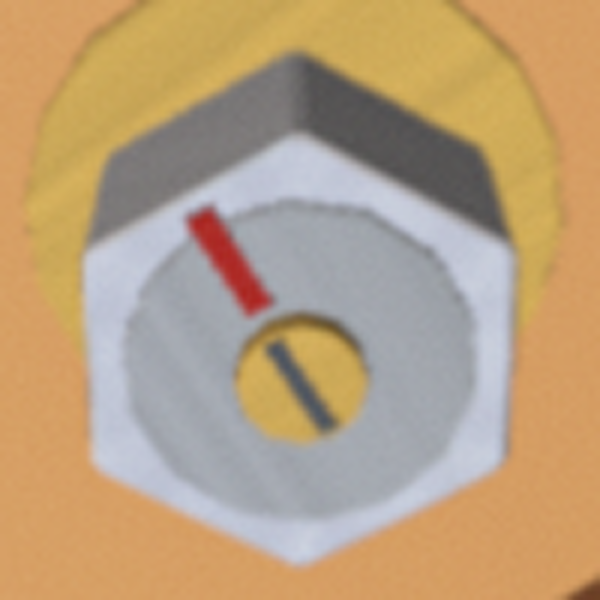

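```bash
python3 - <<'E'
from h import *
V=W([(298,132),(515,245),(507,462),(300,565),(95,462),(85,250)],240,200,6)
print(V.mean(0)); print([round(dang(V[i],V[i-1]) % 60,1) for i in range(6)],[round(np.linalg.norm(V[i,:2]-V[i-1,:2]),4) for i in range(6)])
M=W([(202,212),(258,305),(275,345),(328,428),(299,357)],240,200,6)
print(M[4],'mark',dang(M[1],M[0]),'slot',dang(M[3],M[2]))
plan(list(M[4][:2])+[.068],-38)
E
```

```text
[ 0.46058277 -0.11574686  0.096     ]
[np.float64(52.1), np.float64(52.6), np.float64(52.5), np.float64(51.6), np.float64(51.0), np.float64(52.0)] [np.float64(0.0203), np.float64(0.0206), np.float64(0.0205), np.float64(0.0207), np.float64(0.0207), np.float64(0.02)]
[ 0.46062301 -0.1155004   0.096     ] mark 80.21123608971968 slot 81.3784755295272
delta tool [0.001  0.0042 0.0342] yaw_y -38.48 roll -0.0083 j [-0.36 -0.16  2.16 -0.    1.14  0.31]
```

move_arm(grip=[-1,-1,-1], delta_pos=[[0.001,0.0035,0.012],[0.001,0.0035,0.024],[0.001,0.0035,0.033]], roll=[-0.008,-0.008,-0.008])

```text
t: 4.5
tcp_pos: [0.46, -0.1152, 0.0681]
orientation: [[0.616, 0.788, 0.001], [0.788, -0.616, -0.0], [0.0, 0.001, -1.0]]
force: [0.7, 0.5, 0.0]
width: 1.003
```

move_arm(grip=[-1,-1,-1], delta_pos=[[0,0,0],[0,0,0],[0,0,0]], roll=[0,0,0])

```text
t: 4.8
tcp_pos: [0.4598, -0.1152, 0.0687]
orientation: [[0.616, 0.788, 0.001], [0.788, -0.616, -0.0], [0.0, 0.001, -1.0]]
force: [0.7, -0.8, 0.6]
width: 1.0
```

```bash
python3 - <<'E'
from h import *
plan([.460,-.115,.068],-38)
s=bot.observe();print(s['tcp_pos'],s['force'],s['torque'])
im,d=bot.get_image('wrist');save('w4',im)
plan([.460,-.115,.068],-38)
E
```

```text
delta tool [0.0003 0.0001 0.0007] yaw_y -38.04 roll -0.0008 j [-0.36 -0.11  2.17 -0.    1.07  0.31]
[ 0.4597598  -0.11516286  0.06866618] [ 0.70160069 -0.77761918  0.59944995] [-0.01456627 -0.02354749 -0.01043429]
delta tool [ 0.0003 -0.      0.0008] yaw_y -38.05 roll -0.0008 j [-0.36 -0.11  2.17 -0.    1.07  0.31]
```

View pics/w4.png

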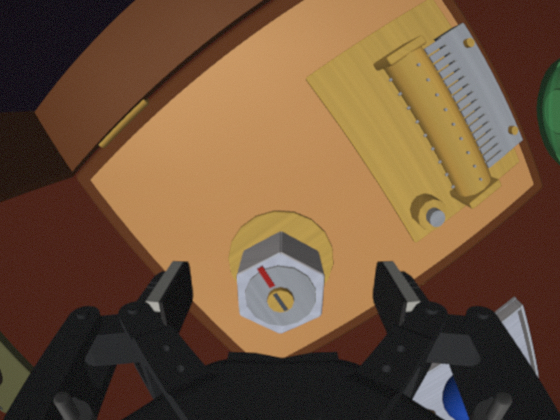

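move_arm(grip=[0.0,0.1,0.3,0.3,0.3], delta_pos=[[0,0,0],[0,0,0],[0,0,0],[0,0,0],[0,0,0]], roll=[0,0,0,0,0], grip_force=25)

```text
t: 5.35
tcp_pos: [0.4593, -0.1149, 0.0686]
orientation: [[0.616, 0.788, -0.001], [0.788, -0.616, 0.0], [-0.0, -0.001, -1.0]]
force: [-3.4, 1.1, 3.6]
width: 0.416
```

move_arm(grip=[0.4,0.4,0.4], delta_pos=[[0,0,0],[0,0,0],[0,0,0]], roll=[0,0,0], grip_force=50)

```text
t: 5.65
tcp_pos: [0.4593, -0.1149, 0.0687]
orientation: [[0.616, 0.788, -0.001], [0.788, -0.616, 0.0], [-0.0, -0.001, -1.0]]
force: [-3.1, 1.7, 4.5]
width: 0.41
```

```bash
python3 - <<'E'
from h import *
s=bot.observe();print(s['tcp_pos'],s['force'],s['torque'],s['width'])
im,d=bot.get_image('wrist');save('w5',im)
E
```

```text
[ 0.45932483 -0.11490922  0.06865924] [-3.12576989  1.74722978  4.54195065] [ 0.29075697  0.55599903 -0.02698554] 0.4100022006370597
```

View pics/w5.png

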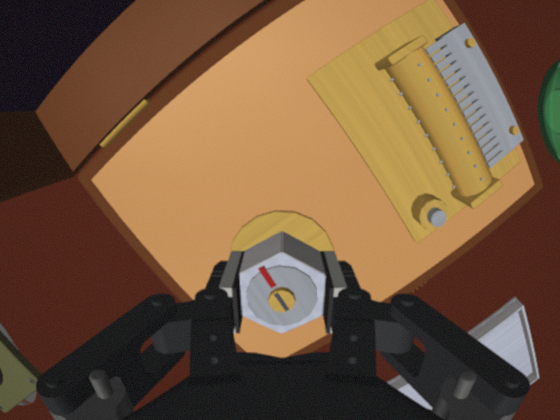

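move_arm(grip=[0.4,0.4,0.4,0.4,0.4], delta_pos=[[0,-0.0006,0],[0,-0.0006,0],[0,-0.0006,0],[0,-0.0006,0],[0,-0.0006,0]], roll=[0.05,0.12,0.2,0.28,0.35])

```text
t: 6.2
tcp_pos: [0.4591, -0.1148, 0.0687]
orientation: [[0.85, 0.526, 0.0], [0.526, -0.85, -0.0], [-0.0, 0.0, -1.0]]
force: [-3.4, 0.7, 4.4]
width: 0.41
```

```bash
cat > st.py <<'E'
from h import *
import sys
s=bot.observe();R=s['orientation']
print('t',s['t'],'F',np.round(s['force'],1),'T',np.round(s['torque'],3),'tcp',np.round(s['tcp_pos'],4),'yaw',round(np.degrees(np.arctan2(R[1,1],R[0,1])),2),'j6',round(s['joint_pos'][5],3),'w',round(s['width'],3))
if len(sys.argv)>1:
    im,d=bot.get_image('wrist');save(sys.argv[1],im)
    save(sys.argv[1]+'c',cv2.resize(im[225:345,205:355],None,fx=5,fy=5,interpolation=cv2.INTER_CUBIC))
E
python3 st.py
```

```text
t 6.2 F [-3.4  0.7  4.4] T [0.04  0.429 0.117] tcp [ 0.4591 -0.1148  0.0687] yaw -58.25 j6 0.658 w 0.41
```

move_arm(grip=[0.4,0.4,0.4], delta_pos=[[0,0,0],[0,0,0],[0,0,0]], roll=[0.07,0.14,0.2])

```text
t: 6.5
tcp_pos: [0.4591, -0.1148, 0.0686]
orientation: [[0.938, 0.347, -0.0], [0.347, -0.938, -0.0], [-0.0, 0.0, -1.0]]
force: [-3.4, 1.0, 3.9]
width: 0.417
```

```bash
python3 st.py w6
```

```text
t 6.5 F [-3.4  1.   3.9] T [0.06  0.454 0.054] tcp [ 0.4591 -0.1148  0.0686] yaw -69.68 j6 0.858 w 0.417
```

View pics/w6c.png

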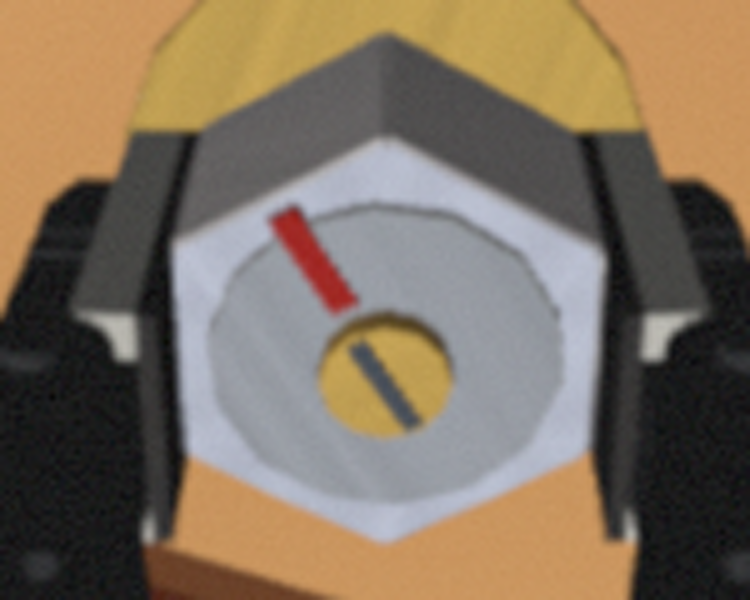

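move_arm(grip=[0.4,0.4,0.4], delta_pos=[[0,0,0],[0,0,0],[0,0,0]], roll=[0.07,0.14,0.2])

```text
t: 6.85
tcp_pos: [0.459, -0.1147, 0.0687]
orientation: [[0.988, 0.155, -0.0], [0.155, -0.988, -0.0], [-0.0, 0.0, -1.0]]
force: [-3.5, 0.6, 4.7]
width: 0.411
```

```bash
python3 st.py w7
```

```text
t 6.85 F [-3.5  0.6  4.7] T [0.138 0.539 0.056] tcp [ 0.459  -0.1147  0.0687] yaw -81.08 j6 1.057 w 0.411
```

View pics/w7c.png

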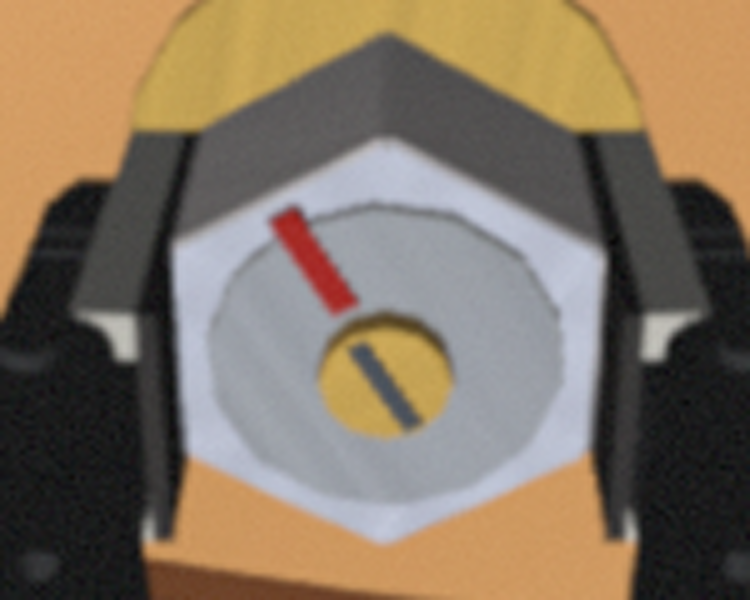

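```bash
cat >> st.py <<'E'
    c=im[285:314,266:299].astype(float)
    b=(c[...,0]-c[...,2]>40)  # brass
    m=(c.max(2)<125)&(abs(c[...,0]-c[...,2])<35)
    n,l,stt,cen=cv2.connectedComponentsWithStats(m.astype(np.uint8))
    for i in range(1,n):
        if stt[i,4]>12:
            ys,xs=np.nonzero(l==i); q=np.c_[xs,ys].astype(np.float32)
            pts=[onz('wrist',(266+x,285+y),.096) for x,y in q]
            p2=np.array(pts)[:,:2];u,sv,vt=np.linalg.svd(p2-p2.mean(0));print('comp',stt[i,4],cen[i],'ang',round(np.degrees(np.arctan2(vt[0,1],vt[0,0]))%180,1),'rel tool', round((np.degrees(np.arctan2(vt[0,1],vt[0,0]))-np.degrees(np.arctan2(R[1,1],R[0,1])))%180,1),sv[:2])
E
python3 st.py w8
```

```text
t 6.9 F [-3.9  1.5  5.6] T [ 0.112  0.508 -0.012] tcp [ 0.459  -0.1147  0.0686] yaw -81.18 j6 1.059 w 0.412
comp 26 [20.          4.53846154] ang 77.1 rel tool 158.2 [0.0130885  0.00341968]
comp 72 [15.66666667 16.97222222] ang 39.2 rel tool 120.4 [0.02309017 0.00392811]
```

move_arm(grip=[0.4,0.4,0.4], delta_pos=[[0,0,0],[0,0,0],[0,0,0]], roll=[0.07,0.14,0.2])

```text
t: 7.25
tcp_pos: [0.459, -0.1147, 0.0687]
orientation: [[0.999, -0.044, -0.0], [-0.044, -0.999, -0.0], [-0.0, 0.0, -1.0]]
force: [-2.7, 2.2, 5.4]
width: 0.412
```

```bash
python3 st.py w9
```

```text
t 7.25 F [-2.7  2.2  5.4] T [0.129 0.588 0.087] tcp [ 0.459  -0.1147  0.0687] yaw -92.54 j6 1.257 w 0.412
comp 26 [17.61538462  4.42307692] ang 75.5 rel tool 168.1 [0.01408788 0.0044535 ]
comp 70 [15.58571429 16.85714286] ang 27.6 rel tool 120.1 [0.02284641 0.00376099]
```

move_arm(grip=[0.4,0.4,0.4], delta_pos=[[0,0,0],[0,0,0],[0,0,0]], roll=[0.07,0.14,0.2])

```text
t: 7.6
tcp_pos: [0.459, -0.1146, 0.0687]
orientation: [[0.97, -0.242, -0.0], [-0.242, -0.97, 0.0], [-0.0, 0.0, -1.0]]
force: [-3.1, 2.2, 5.8]
width: 0.409
```

```bash
python3 st.py w10
```

```text
t 7.6 F [-3.1  2.2  5.8] T [0.131 0.583 0.039] tcp [ 0.459  -0.1146  0.0687] yaw -104.0 j6 1.457 w 0.409
comp 70 [15.58571429 16.85714286] ang 16.1 rel tool 120.1 [0.02285325 0.00376172]
```

move_arm(grip=[0.4,0.4,0.4], delta_pos=[[0,0,0],[0,0,0],[0,0,0]], roll=[0.07,0.14,0.2])

```text
t: 7.95
tcp_pos: [0.459, -0.1146, 0.0686]
orientation: [[0.903, -0.43, -0.0], [-0.43, -0.903, 0.0], [-0.0, 0.0, -1.0]]
force: [-2.2, 1.7, 5.3]
width: 0.415
```

```bash
python3 st.py w11
```

```text
t 7.95 F [-2.2  1.7  5.3] T [0.221 0.503 0.069] tcp [ 0.459  -0.1146  0.0686] yaw -115.46 j6 1.657 w 0.415
comp 69 [15.76811594 17.01449275] ang 4.5 rel tool 120.0 [0.02313219 0.00360492]
```

move_arm(grip=[0.4,0.4,0.4], delta_pos=[[0,0,0],[0,0,0],[0,0,0]], roll=[0.07,0.14,0.2])

```text
t: 8.3
tcp_pos: [0.4589, -0.1145, 0.0686]
orientation: [[0.799, -0.601, -0.001], [-0.601, -0.799, 0.0], [-0.001, 0.0, -1.0]]
force: [-2.5, 2.0, 5.3]
width: 0.411
```

```bash
python3 st.py w12
```

```text
t 8.3 F [-2.5  2.   5.3] T [ 0.204  0.642 -0.001] tcp [ 0.4589 -0.1145  0.0686] yaw -126.92 j6 1.857 w 0.411
comp 65 [15.84615385 16.92307692] ang 173.1 rel tool 120.0 [0.02199707 0.00337809]
```

move_arm(grip=[0.4,0.4,0.4], delta_pos=[[0,0,0],[0,0,0],[0,0,0]], roll=[0.07,0.14,0.2])

```text
t: 8.65
tcp_pos: [0.459, -0.1144, 0.0686]
orientation: [[0.664, -0.748, -0.001], [-0.748, -0.664, 0.0], [-0.001, 0.0, -1.0]]
force: [-2.1, 2.7, 5.3]
width: 0.407
```

```bash
python3 st.py w13
```

```text
t 8.65 F [-2.1  2.7  5.3] T [0.334 0.677 0.046] tcp [ 0.459  -0.1144  0.0686] yaw -138.38 j6 2.057 w 0.407
comp 63 [15.9047619  16.95238095] ang 160.8 rel tool 119.1 [0.02152113 0.00328206]
```

move_arm(grip=[0.4,0.4,0.4], delta_pos=[[0,0,0],[0,0,0],[0,0,0]], roll=[0.07,0.14,0.2])

```text
t: 9.0
tcp_pos: [0.4589, -0.1144, 0.0686]
orientation: [[0.502, -0.865, -0.001], [-0.865, -0.502, 0.001], [-0.001, 0.0, -1.0]]
force: [-1.9, 2.6, 5.6]
width: 0.415
```

```bash
python3 st.py w14
```

```text
t 9.0 F [-1.9  2.6  5.6] T [0.346 0.671 0.074] tcp [ 0.4589 -0.1144  0.0686] yaw -149.84 j6 2.257 w 0.415
comp 59 [16. 17.] ang 149.7 rel tool 119.6 [0.02075902 0.00298412]
```

move_arm(grip=[0.4,0.4,0.4], delta_pos=[[0,0,0],[0,0,0],[0,0,0]], roll=[0.07,0.14,0.2])

```text
t: 9.35
tcp_pos: [0.459, -0.1144, 0.0687]
orientation: [[0.321, -0.947, -0.0], [-0.947, -0.321, 0.001], [-0.001, 0.0, -1.0]]
force: [-1.8, 2.3, 5.2]
width: 0.411
```

```bash
python3 st.py w15
```

```text
t 9.35 F [-1.8  2.3  5.2] T [0.39  0.649 0.113] tcp [ 0.459  -0.1144  0.0687] yaw -161.29 j6 2.457 w 0.411
comp 60 [15.95       16.98333333] ang 145.3 rel tool 126.6 [0.020211   0.00303092]
```

move_arm(grip=[0.4,0.4], delta_pos=[[0,0,0],[0,0,0]], roll=[0.05,0.1])

```text
t: 9.6
tcp_pos: [0.459, -0.1143, 0.0687]
orientation: [[0.225, -0.974, -0.0], [-0.974, -0.225, 0.001], [-0.001, 0.0, -1.0]]
force: [-1.7, 2.4, 5.6]
width: 0.412
```

```bash
python3 st.py w16
```

```text
t 9.6 F [-1.7  2.4  5.6] T [0.384 0.642 0.088] tcp [ 0.459  -0.1143  0.0687] yaw -167.0 j6 2.556 w 0.412
comp 54 [15.94444444 16.92592593] ang 150.0 rel tool 137.0 [0.01946474 0.00261609]
```

View pics/w16c.png

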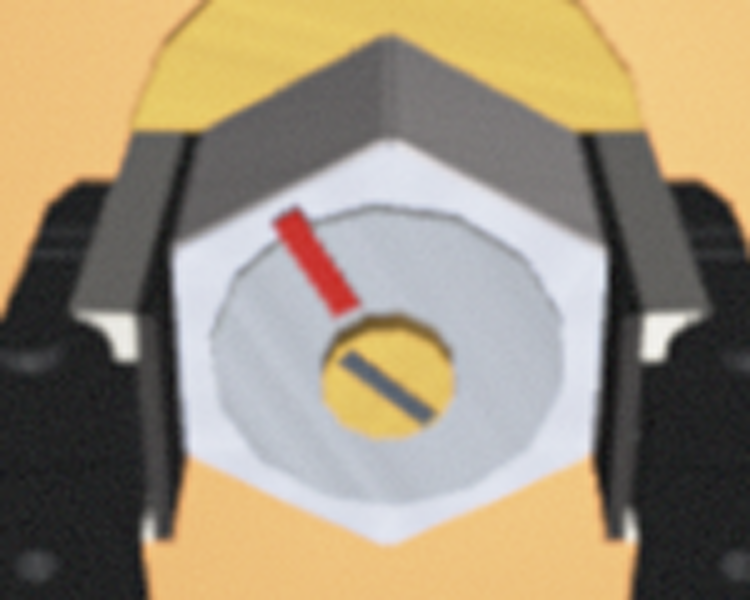

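move_arm(grip=[0.1,-0.2,-0.6,-1.0,-1.0], delta_pos=[[0,0,0],[0,0,0],[0,0,0],[0,0,0],[0,0,0]], roll=[0,0,0,0,0])

```text
t: 10.15
tcp_pos: [0.459, -0.1147, 0.0682]
orientation: [[0.226, -0.974, 0.0], [-0.974, -0.226, -0.0], [0.0, -0.0, -1.0]]
force: [0.5, 0.1, 0.2]
width: 0.999
```

```bash
python3 st.py w17
```

```text
t 10.15 F [0.5 0.1 0.2] T [-0.032 -0.047 -0.012] tcp [ 0.459  -0.1147  0.0682] yaw -166.95 j6 2.555 w 0.999
comp 59 [15.93220339 18.54237288] ang 150.4 rel tool 137.4 [0.02014775 0.00308903]
```

View pics/w17c.png

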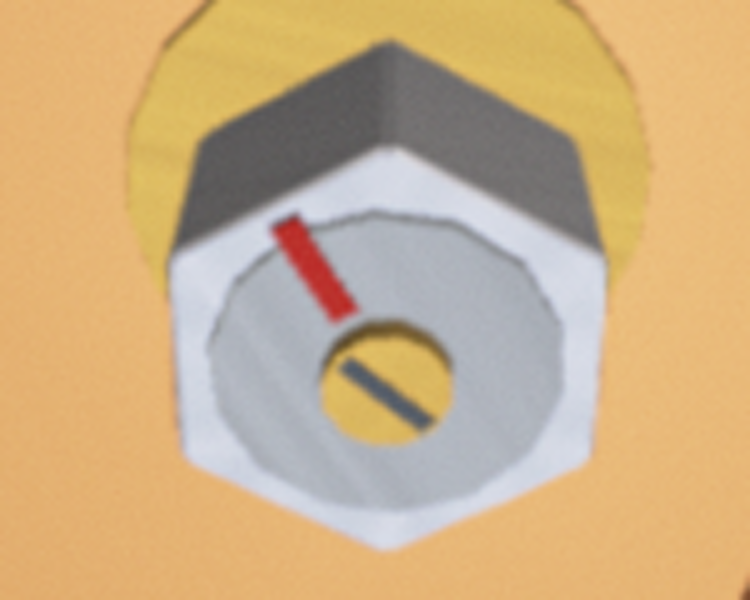

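move_arm(grip=[-1,-1,-1,-1,-1], delta_pos=[[0,0,-0.04],[0,0,-0.09],[0,0,-0.14],[0,0,-0.19],[0,0,-0.24]], roll=[0,0,-0.1,-0.25,-0.4])

```text
t: 10.7
tcp_pos: [0.4587, -0.1146, 0.3104]
orientation: [[0.592, -0.806, 0.001], [-0.806, -0.592, -0.0], [0.001, -0.0, -1.0]]
force: [0.9, -0.5, -0.7]
width: 1.003
```

```bash
python3 - <<'E'
from h import *
plan([.503,.15,.34],0)
im,d=bot.get_image('wrist');save('w18',im)
E
```

```text
delta tool [-0.1869 -0.1924 -0.0296] yaw_y -143.68 roll -2.5077 j [-0.36 -0.32  1.93 -0.    1.53  2.15]
```

View pics/w18.png

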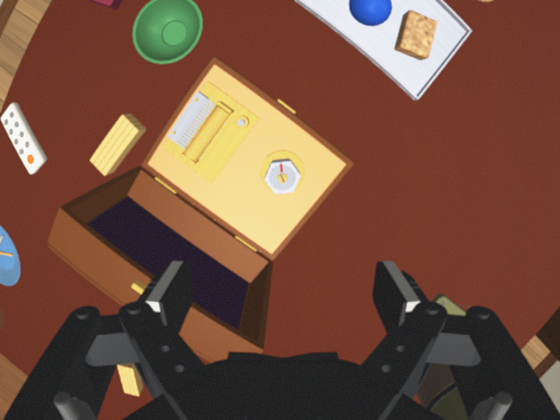

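move_arm(grip=[-1,0,1,1,1], delta_pos=[[0,0,-0.03],[-0.035,-0.036,-0.03],[-0.07,-0.072,-0.03],[-0.105,-0.11,-0.03],[-0.14,-0.145,-0.03]], roll=[-0.14,-0.28,-0.42,-0.56,-0.7])

```text
t: 11.25
tcp_pos: [0.4941, 0.0839, 0.3383]
orientation: [[0.972, -0.236, 0.001], [-0.236, -0.972, -0.0], [0.001, -0.0, -1.0]]
force: [0.2, -0.1, -0.2]
width: 0.329
```

```bash
python3 - <<'E'
from h import *
plan([.503,.15,.34],0)
E
```

```text
delta tool [-0.007  -0.0663 -0.0017] yaw_y -103.68 roll -1.8095 j [ 0.06 -0.26  1.83 -0.    1.56  1.87]
```

move_arm(grip=[1,1,1,1,1], delta_pos=[[-0.007,-0.035,0],[-0.007,-0.066,0],[-0.007,-0.066,0],[-0.007,-0.066,0],[-0.007,-0.066,0]], roll=[-0.14,-0.28,-0.42,-0.56,-0.7])

```text
t: 11.75
tcp_pos: [0.503, 0.1484, 0.3378]
orientation: [[0.895, 0.447, -0.0], [0.447, -0.895, -0.0], [-0.0, -0.0, -1.0]]
force: [0.1, 0.1, -0.4]
width: -0.003
```

move_arm(grip=[1,1,1,1,1], delta_pos=[[0,0,0],[0,0,0],[0,0,0],[0,0,0],[0,0,0]], roll=[-0.14,-0.28,-0.42,-0.56,-0.7])

```text
t: 12.25
tcp_pos: [0.503, 0.148, 0.3379]
orientation: [[0.397, 0.918, -0.0], [0.918, -0.397, -0.0], [-0.0, -0.0, -1.0]]
force: [0.2, 1.0, -0.7]
width: 0.001
```

move_arm(grip=[1,1,1,1], delta_pos=[[0,0,0.04],[0,0,0.08],[0,0,0.08],[0,0,0.08]], roll=[-0.14,-0.28,-0.4,-0.4])

```text
t: 12.65
tcp_pos: [0.5022, 0.1478, 0.2561]
orientation: [[0.015, 1.0, -0.003], [1.0, -0.015, -0.001], [-0.001, -0.003, -1.0]]
force: [1.0, -0.8, 0.3]
width: -0.0
```

```bash
python3 - <<'E'
from h import *
plan([.503,.10,.21],0); print(bot.observe()['tcp_pos'],bot.observe()['force'])
im,d=bot.get_image('scene');save('s2',im);save('s2c',cv2.resize(im[60:280,140:400],None,fx=3,fy=2.7))
im,d=bot.get_image('top');save('t2',im[100:310,180:460])
im2,d2=bot.get_image('wrist');save('w19',im2)
# lid outer surface from top depth
for r in (215,238,262,272):
    o=[]
    for c in range(252,282,2):
        q,v=ray('top',(c,r)); p=q+v*d[r,c]; o.append((round(p[1],3),round(p[2],3)))
    print(r,o)
E
```

```text
delta tool [-0.0477  0.0017  0.0461] yaw_y -0.85 roll -0.0148 j [ 0.18 -0.17  1.9  -0.    1.42  0.2 ]
[0.50215405 0.14775437 0.25607395] [ 1.04337798 -0.77262136  0.29567774]
215 [(np.float64(0.065), np.float64(0.001)), (np.float64(0.059), np.float64(0.002)), (np.float64(0.053), np.float64(-0.005)), (np.float64(0.042), np.float64(0.226)), (np.float64(0.037), np.float64(0.226)), (np.float64(0.032), np.float64(0.229)), (np.float64(0.027), np.float64(0.226)), (np.float64(0.022), np.float64(0.229)), (np.float64(0.017), np.float64(0.222)), (np.float64(0.012), np.float64(0.227)), (np.float64(0.006), np.float64(0.23)), (np.float64(0.001), np.float64(0.226)), (np.float64(-0.004), np.float64(0.227)), (np.float64(-0.013), np.float64(0.061)), (np.float64(-0.019), np.float64(0.059))]
238 [(np.float64(0.065), np.float64(-0.001)), (np.float64(0.059), np.float64(-0.002)), (np.float64(0.053), np.float64(-0.004)), (np.float64(0.043), np.float64(0.227)), (np.float64(0.037), np.float64(0.229)), (np.float64(0.032), np.float64(0.225)), (np.float64(0.027), np.float64(0.225)), (np.float64(0.022), np.float6
[... 809 characters left out ...]
(0.073)), (np.float64(-0.012), np.float64(0.057)), (np.float64(-0.017), np.float64(0.063))]
272 [(np.float64(0.066), np.float64(-0.004)), (np.float64(0.06), np.float64(-0.003)), (np.float64(0.048), np.float64(0.224)), (np.float64(0.043), np.float64(0.223)), (np.float64(0.038), np.float64(0.229)), (np.float64(0.033), np.float64(0.229)), (np.float64(0.028), np.float64(0.227)), (np.float64(0.023), np.float64(0.224)), (np.float64(0.018), np.float64(0.233)), (np.float64(0.013), np.float64(0.227)), (np.float64(0.008), np.float64(0.229)), (np.float64(0.003), np.float64(0.226)), (np.float64(-0.006), np.float64(0.064)), (np.float64(-0.011), np.float64(0.059)), (np.float64(-0.017), np.float64(0.059))]
```

View pics/s2c.png

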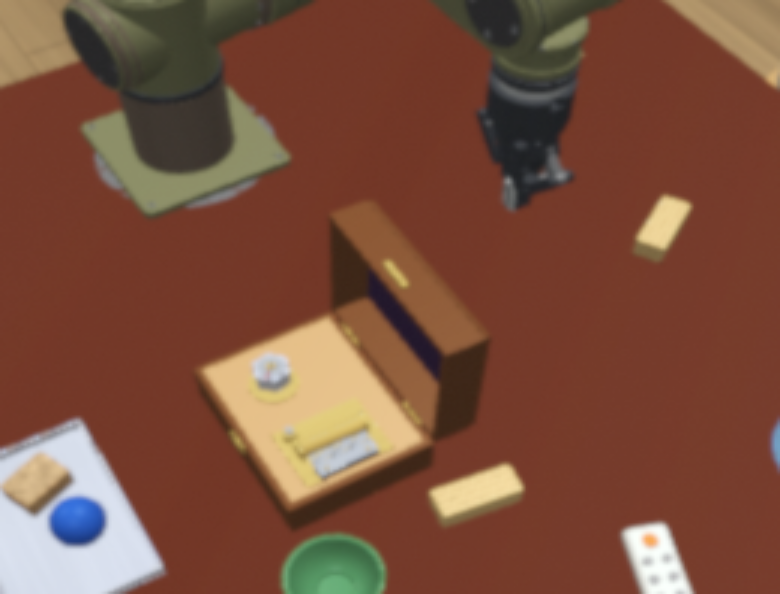

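View pics/w19.png

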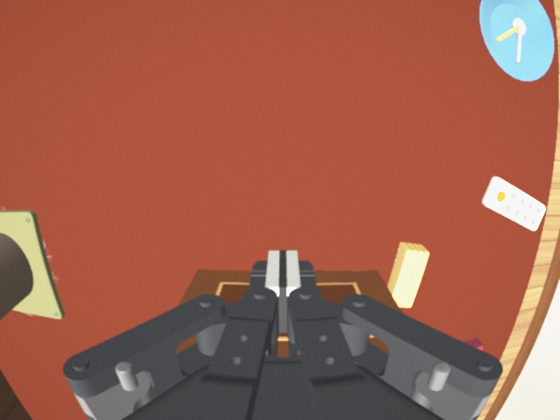

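move_arm(grip=[1,1,1,1], delta_pos=[[-0.03,0.001,0.02],[-0.05,0.001,0.046],[-0.065,0.001,0.046],[-0.07,0.001,0.046]], roll=[-0.015,-0.015,-0.015,-0.015])

```text
t: 13.2
tcp_pos: [0.5034, 0.0769, 0.2133]
orientation: [[0.001, 1.0, 0.001], [1.0, -0.001, 0.0], [0.0, 0.001, -1.0]]
force: [0.1, 0.7, 0.5]
width: 0.002
```

```bash
cat > lid.py <<'E'
from h import *
import sys
r=.150;h=.011;yh=-.010
s=bot.observe();R=s['orientation'];p=s['tcp_pos']
print('t',s['t'],'tcp',np.round(p,4),'F',np.round(s['force'],1),'T',np.round(s['torque'],2))
for th in map(float,sys.argv[1:]):
    q=np.array([.503,yh-r*np.cos(th)+.05*np.sin(th)+h,.06+r*np.sin(th)+.05*np.cos(th)])
    print(th,np.round(q,4),np.round(R.T@(q-p),4))
E
python3 lid.py 1.6 1.55 1.5 1.45 1.4 1.3
```

```text
t 13.2 tcp [0.5034 0.0769 0.2133] F [0.1 0.7 0.5] T [ 0.04 -0.01  0.  ]
1.6 [0.503  0.0554 0.2085] [-0.0215 -0.0004  0.0048]
1.55 [0.503  0.0479 0.211 ] [-0.029  -0.0004  0.0023]
1.5 [0.503  0.0403 0.2132] [-0.0366 -0.0004  0.0001]
1.45 [0.503  0.0326 0.2149] [-0.0443 -0.0004 -0.0016]
1.4 [0.503  0.0248 0.2163] [-0.0521 -0.0003 -0.003 ]
1.3 [0.503  0.0091 0.2179] [-0.0678 -0.0003 -0.0046]
```

move_arm(grip=[1,1,1,1,1], delta_pos=[[-0.012,0,0.004],[-0.022,0,0.003],[-0.03,0,0.002],[-0.037,0,0],[-0.044,0,-0.002]], roll=[0,0,0,0,0])

```text
t: 13.7
tcp_pos: [0.5034, 0.0339, 0.2154]
orientation: [[-0.001, 1.0, 0.001], [1.0, 0.001, 0.001], [0.001, 0.001, -1.0]]
force: [0.3, 3.6, 2.6]
width: 0.002
```

```bash
python3 lid.py 1.4 1.33 1.26 1.19 1.12 1.05
python3 - <<'E'
from h import *
im,d=bot.get_image('scene');save('s3c',cv2.resize(im[60:280,140:400],None,fx=3,fy=2.7))
E
```

```text
t 13.7 tcp [0.5034 0.0339 0.2154] F [0.3 3.6 2.6] T [0.61 0.12 0.  ]
1.4 [0.503  0.0248 0.2163] [-0.0091 -0.0004 -0.001 ]
1.33 [0.503  0.0138 0.2176] [-0.0201 -0.0005 -0.0022]
1.26 [0.503  0.0027 0.2181] [-0.0312 -0.0005 -0.0028]
1.19 [ 0.503  -0.0083  0.2178] [-0.0422 -0.0005 -0.0025]
1.12 [ 0.503  -0.0193  0.2168] [-0.0533 -0.0005 -0.0015]
1.05 [ 0.503  -0.0303  0.215 ] [-0.0642 -0.0005  0.0003]
```

View pics/s3c.png

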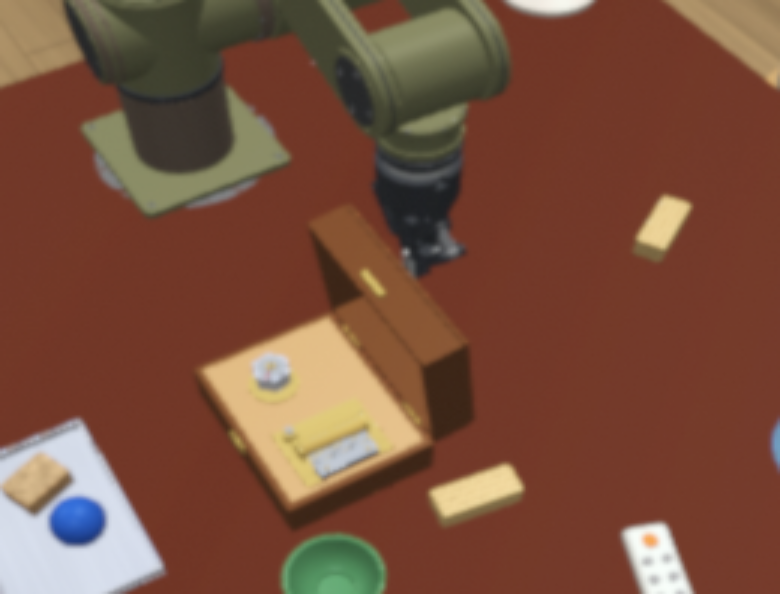

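move_arm(grip=[1,1,1,1,1], delta_pos=[[-0.01,0,-0.001],[-0.021,0,-0.002],[-0.032,0,-0.003],[-0.043,0,-0.0025],[-0.054,0,-0.0015]], roll=[0,0,0,0,0])

```text
t: 14.25
tcp_pos: [0.5029, -0.0213, 0.2156]
orientation: [[-0.001, 1.0, -0.001], [1.0, 0.001, -0.0], [-0.0, -0.001, -1.0]]
force: [-2.8, 1.4, 1.2]
width: 0.003
```

```bash
python3 lid.py 1.05 .98 .91 .84 .77 .7
```

```text
t 14.25 tcp [ 0.5029 -0.0213  0.2156] F [-2.8  1.4  1.2] T [ 0.4   0.26 -0.02]
1.05 [ 0.503  -0.0303  0.215 ] [-0.009   0.0001  0.0006]
0.98 [ 0.503  -0.041   0.2124] [-0.0198  0.0001  0.0032]
0.91 [ 0.503  -0.0516  0.2091] [-0.0303  0.0001  0.0065]
0.84 [ 0.503  -0.0619  0.2051] [-0.0406  0.0001  0.0106]
0.77 [ 0.503  -0.0719  0.2003] [-0.0506  0.0001  0.0153]
0.7 [ 0.503  -0.0815  0.1949] [-0.0602  0.0001  0.0208]
```

move_arm(grip=[1,1,1,1,1], delta_pos=[[-0.009,0,0.0005],[-0.02,0,0.003],[-0.03,0,0.0065],[-0.0405,0,0.0105],[-0.0505,0,0.0155]], roll=[0,0,0,0,0])

```text
t: 14.75
tcp_pos: [0.5033, -0.0717, 0.2001]
orientation: [[-0.001, 1.0, 0.0], [1.0, 0.001, -0.001], [-0.001, 0.0, -1.0]]
force: [-1.6, 1.5, 3.2]
width: 0.002
```

```bash
python3 lid.py .7 .64 .58 .52 .46 .4
python3 - <<'E'
from h import *
im,d=bot.get_image('scene');save('s4c',cv2.resize(im[60:280,140:400],None,fx=3,fy=2.7))
E
```

```text
t 14.75 tcp [ 0.5033 -0.0717  0.2001] F [-1.6  1.5  3.2] T [ 0.18  0.27 -0.05]
0.7 [ 0.503  -0.0815  0.1949] [-0.0098 -0.0003  0.0052]
0.64 [ 0.503  -0.0895  0.1897] [-0.0178 -0.0003  0.0104]
0.58 [ 0.503  -0.0971  0.184 ] [-0.0254 -0.0003  0.0161]
0.52 [ 0.503  -0.1043  0.1779] [-0.0326 -0.0003  0.0222]
0.46 [ 0.503  -0.1112  0.1714] [-0.0395 -0.0003  0.0287]
0.4 [ 0.503  -0.1177  0.1645] [-0.046  -0.0003  0.0357]
```

View pics/s4c.png

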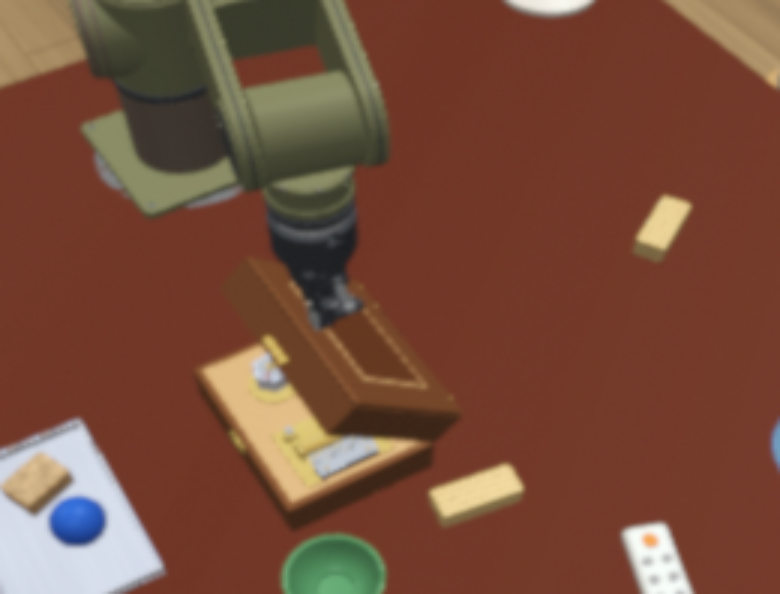

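move_arm(grip=[1,1,1,1,1], delta_pos=[[-0.01,0,0.005],[-0.018,0,0.0105],[-0.0255,0,0.016],[-0.0325,0,0.022],[-0.0395,0,0.0285]], roll=[0,0,0,0,0])

```text
t: 15.3
tcp_pos: [0.5034, -0.1109, 0.1715]
orientation: [[-0.001, 1.0, 0.0], [1.0, 0.001, -0.001], [-0.001, 0.0, -1.0]]
force: [-1.0, -0.2, 2.5]
width: -0.003
```

```bash
python3 lid.py .46 .42 .38 .34 .3 .26 .22
```

```text
t 15.3 tcp [ 0.5034 -0.1109  0.1715] F [-1.  -0.2  2.5] T [-0.02  0.15 -0.05]
0.46 [ 0.503  -0.1112  0.1714] [-0.0004 -0.0004  0.0001]
0.42 [ 0.503  -0.1156  0.1668] [-0.0047 -0.0004  0.0047]
0.38 [ 0.503  -0.1198  0.1621] [-0.0089 -0.0004  0.0094]
0.34 [ 0.503  -0.1237  0.1572] [-0.0129 -0.0004  0.0143]
0.3 [ 0.503  -0.1275  0.1521] [-0.0167 -0.0004  0.0194]
0.26 [ 0.503  -0.1311  0.1469] [-0.0202 -0.0004  0.0246]
0.22 [ 0.503  -0.1345  0.1415] [-0.0236 -0.0004  0.03  ]
```

move_arm(grip=[1,1,1,1,1], delta_pos=[[-0.0045,0,0.0045],[-0.009,0,0.0095],[-0.013,0,0.0145],[-0.0165,0,0.0195],[-0.02,0,0.0245]], roll=[0,0,0,0,0])

```text
t: 15.8
tcp_pos: [0.5033, -0.1303, 0.1469]
orientation: [[-0.001, 1.0, 0.0], [1.0, 0.001, -0.0], [-0.0, 0.0, -1.0]]
force: [-1.5, 0.5, 2.6]
width: 0.002
```

```bash
python3 lid.py .23 .2 .17 .14 .11 .08
```

```text
t 15.8 tcp [ 0.5033 -0.1303  0.1469] F [-1.5  0.5  2.6] T [-0.1   0.05  0.01]
0.23 [ 0.503  -0.1337  0.1429] [-0.0033 -0.0003  0.004 ]
0.2 [ 0.503  -0.1361  0.1388] [-0.0058 -0.0003  0.0081]
0.17 [ 0.503  -0.1384  0.1347] [-0.0081 -0.0003  0.0123]
0.14 [ 0.503  -0.1406  0.1304] [-0.0102 -0.0003  0.0165]
0.11 [ 0.503  -0.1426  0.1262] [-0.0123 -0.0003  0.0208]
0.08 [ 0.503  -0.1445  0.1218] [-0.0142 -0.0003  0.0251]
```

move_arm(grip=[1,1,1,1,1], delta_pos=[[-0.0035,0,0.004],[-0.006,0,0.008],[-0.008,0,0.0125],[-0.0105,0,0.0165],[-0.0125,0,0.021]], roll=[0,0,0,0,0])

```text
t: 16.3
tcp_pos: [0.5032, -0.1427, 0.1259]
orientation: [[-0.001, 1.0, -0.0], [1.0, 0.001, -0.0], [-0.0, -0.0, -1.0]]
force: [-1.7, -0.8, 0.7]
width: -0.005
```

```bash
python3 lid.py .09 .07 .05 .03 .015 0 
```

```text
t 16.3 tcp [ 0.5032 -0.1427  0.1259] F [-1.7 -0.8  0.7] T [-0.02  0.2  -0.01]
0.09 [ 0.503  -0.1439  0.1233] [-0.0012 -0.0002  0.0026]
0.07 [ 0.503  -0.1451  0.1204] [-0.0024 -0.0002  0.0055]
0.05 [ 0.503  -0.1463  0.1174] [-0.0036 -0.0002  0.0085]
0.03 [ 0.503  -0.1474  0.1145] [-0.0047 -0.0002  0.0114]
0.015 [ 0.503  -0.1482  0.1122] [-0.0055 -0.0002  0.0137]
0.0 [ 0.503 -0.149  0.11 ] [-0.0063 -0.0002  0.0159]
```

move_arm(grip=[1,1,1,1,1], delta_pos=[[-0.001,0,0.0025],[-0.002,0,0.005],[-0.003,0,0.0075],[-0.004,0,0.01],[-0.005,0,0.012]], roll=[0,0,0,0,0])

```text
t: 16.8
tcp_pos: [0.5033, -0.1475, 0.1141]
orientation: [[-0.001, 1.0, 0.0], [1.0, 0.001, 0.0], [0.0, 0.0, -1.0]]
force: [-0.8, -0.4, 1.7]
width: -0.0
```

move_arm(grip=[1,1,1], delta_pos=[[0,0,0.001],[0,0,0.002],[0,0,0.003]], roll=[0,0,0])

```text
t: 17.1
tcp_pos: [0.5035, -0.1477, 0.1115]
orientation: [[-0.001, 1.0, 0.001], [1.0, 0.001, -0.0], [-0.0, 0.001, -1.0]]
force: [-0.1, -1.2, 0.5]
width: 0.001
```

move_arm(grip=[1,1], delta_pos=[[0,0,0.0005],[0,0,0.001]], roll=[0,0])

```text
t: 17.3
tcp_pos: [0.5035, -0.1476, 0.1104]
orientation: [[-0.001, 1.0, 0.0], [1.0, 0.001, -0.0], [-0.0, 0.0, -1.0]]
force: [-0.2, -1.3, 0.3]
width: -0.001
```

move_arm(grip=[1,1,1], delta_pos=[[0,0,0.0005],[0,0,0.001],[0,0,0.001]], roll=[0,0,0])

```text
t: 17.6
tcp_pos: [0.5035, -0.1476, 0.11]
orientation: [[-0.001, 1.0, 0.0], [1.0, 0.001, -0.0], [-0.0, 0.0, -1.0]]
force: [-2.9, 0.2, 4.8]
width: -0.0
```

move_arm(grip=[1,1,1], delta_pos=[[0,0,0.0005],[0,0,0.001],[0,0,0.001]], roll=[0,0,0])

```text
t: 17.9
tcp_pos: [0.5035, -0.1476, 0.1099]
orientation: [[-0.001, 1.0, 0.0], [1.0, 0.001, -0.0], [-0.0, 0.0, -1.0]]
force: [-4.5, 0.5, 9.7]
width: 0.0
```

move_arm(grip=[1,1,1,1,1], delta_pos=[[0,0,-0.002],[0,0,-0.015],[0,0,-0.05],[0,0,-0.1],[0,0,-0.15]], roll=[0,0,0,0,0])

```text
t: 18.4
tcp_pos: [0.5025, -0.1471, 0.2594]
orientation: [[-0.001, 1.0, -0.002], [1.0, 0.001, 0.001], [0.001, -0.002, -1.0]]
force: [1.5, 0.5, 0.4]
width: 0.005
```

move_arm(grip=[1,1,1,1,1], delta_pos=[[0.04,0,-0.02],[0.09,0,-0.02],[0.14,0,-0.02],[0.19,0,-0.02],[0.24,0,-0.02]], roll=[0,0,0,0,0])

```text
t: 18.9
tcp_pos: [0.5025, 0.0944, 0.279]
orientation: [[-0.001, 1.0, 0.001], [1.0, 0.001, 0.0], [0.0, 0.001, -1.0]]
force: [1.1, 0.4, -0.7]
width: 0.0
```

```bash
python3 - <<'E'
from h import *
print(bot.observe()['t'],bot.observe()['tcp_pos'])
im,d=bot.get_image('scene');save('s5c',cv2.resize(im[100:300,140:400],None,fx=3,fy=3))
im,d=bot.get_image('top');save('t5',im)
save('t5c',cv2.resize(im[130:330,220:460],None,fx=3,fy=3))
for r in (215,238,262):
    print(r,[(lambda p:(round(float(p[1]),3),round(float(p[2]),4)))(ray('top',(c,r))[0]+ray('top',(c,r))[1]*np.median(d[r-2:r+3,c-2:c+3])) for c in range(284,338,6)])
E
```

```text
18.9 [0.50252525 0.09441327 0.27896168]
215 [(-0.029, 0.1085), (-0.046, 0.1094), (-0.063, 0.1104), (-0.08, 0.1091), (-0.096, 0.1095), (-0.113, 0.1098), (-0.13, 0.1091), (-0.148, 0.1082), (-0.165, 0.1078)]
238 [(-0.028, 0.1094), (-0.045, 0.1081), (-0.062, 0.1091), (-0.079, 0.1106), (-0.095, 0.1113), (-0.113, 0.109), (-0.13, 0.1082), (-0.146, 0.1085), (-0.163, 0.1091)]
262 [(-0.027, 0.1092), (-0.044, 0.1095), (-0.061, 0.1091), (-0.078, 0.1098), (-0.095, 0.1091), (-0.112, 0.1088), (-0.128, 0.1107), (-0.145, 0.1082), (-0.162, 0.1081)]
```

View pics/s5c.png

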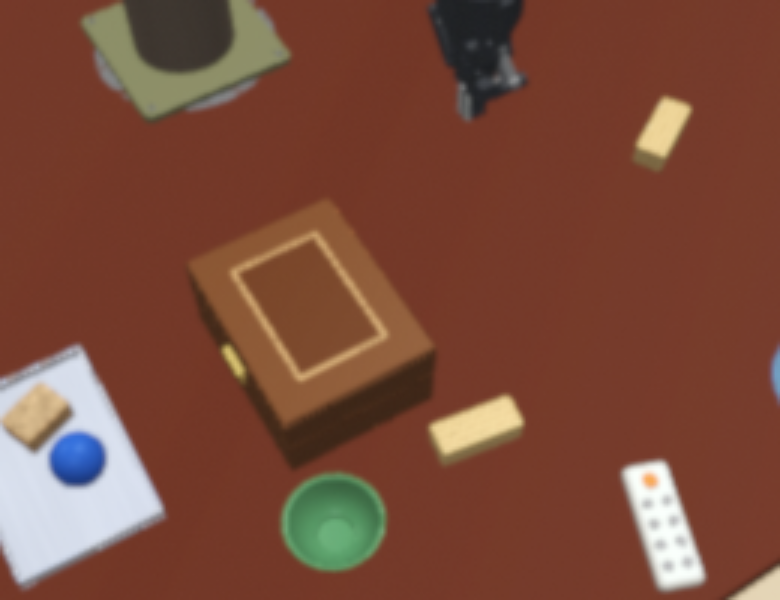

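View pics/t5c.png

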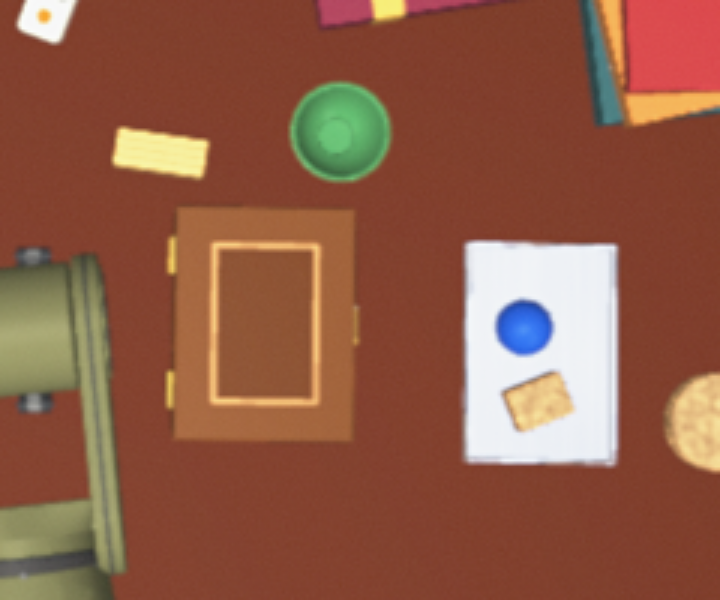

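move_arm(grip=[1,1], delta_pos=[[0,0,0],[0,0,0]], roll=[0,0])

```text
t: 19.2
tcp_pos: [0.503, 0.0919, 0.2784]
orientation: [[-0.0, 1.0, -0.0], [1.0, 0.0, -0.0], [-0.0, -0.0, -1.0]]
force: [-0.6, -0.4, 1.1]
width: -0.001
```

```bash
python3 -c "
from rig import bot
print(bot.sign_off())"
```

```text
the job is handed in; nothing more can be done
None
```

The music box is wound to one click of the clutch and its lid is shut. I handed the job in at about 19 s of the 72 s allowed; sign-off reports no verdict.

- **Winding:** I turned the knob about 2.25 rad clockwise in steps, checking the slot against the red line in the wrist camera. The slot stopped following near the end. With the gripper released, the line stood about 0.30 rad clockwise of the slot and stayed there, which matches one click.
- **Lid:** I pushed it over from its outer face with closed fingers, at 0.3–0.7 rad/s and more slowly at the end. The readings showed at most about 5 N on the way down. The final press read about 11 N, with the fingertips stopped at 110 mm, the shut height.
- **Last checks:** Depth readings put the lid top level, between 108 and 111 mm. The box edges and the bystanders looked unmoved in the top and scene pictures; I compared those by eye, not by measurement. The arm is clear of everything. No check failed or disagreed; the knob can no longer be seen under the lid, so the click count rests on the view before shutting.

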